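Pop the hidden drawer of a counter riser, store the scoop, click it shut

ROBOT

A 6-joint arm with a two-finger parallel gripper is mounted at the origin on the work surface. World frame = base frame: x ahead of the robot, y to its left, z up, the work surface at z = 0. Lengths are in m, angles in rad, forces in N, time in s.
With the tool pointing down it reaches from about 0.35 to 0.975 m from the base axis. Payload 17.4 kg.
Tool frame: the origin (TCP) lies on the centre line of the jaws, within the pads' length; the fingertips stand 17 mm ahead of it and the grasp point (between the pads) lies 2 mm behind it; z points along the fingers, y is the direction in which the jaws open and shut (so a half turn about z gives the same grasp; the last joint's range is limited). The gripper opens to 85 mm and grips with 20 to 120 N. Pads are 22 mm wide; open, the fingers measure 114 mm over their backs; the gripper's body (76 mm by 85 mm) begins 54 mm behind the grasp point. The pads swing forward as they close: fully open they stand 13 mm farther back than shut.
Start: joints at [-1.239, 0.116, 1.442, -0, 1.584, -0.038], TCP at [0.244, -0.629, 0.228] pointing down, gripper open.
Joint ranges: [-2.83, 2.83], [-0.83, 2.19], [0.07, 2.5], [-1.14, 4.28], [0.01, 3], [-2.97, 2.97]. Speed limits (rad/s): [1.89, 1.89, 2.22, 3.14, 3.14, 3.14].

INTERFACE

Orientations are given as a unit quaternion [w, x, y, z].
In Python, from cell import r gives the robot as it stands. The module is installed in compiled form; this text tells all that it offers.
- The arm moves only by the tool servo_tool, never from a script. Its argument "plan" is one flat list of numbers, 7 for each row, row after row: the turn, a rotation vector about the tool's x, y, z in degrees, then the shift along the tool's x, y, z in mm, then the opening, from -1 (shut) to 1 (fully open). In form: [ax, ay, az, tx, ty, tz, fingers, ax, ay, az, tx, ty, tz, fingers, ...]. A call has 1 to 10 rows; each row is the pose to reach, as a shift and turn from the pose measured when the call began, along the tool's axes at that moment; what a row does not reach only later rows make up. A row lasts 1/12 s, in which the tool goes at most 41.7 mm and 7.16 degrees, less where a joint would pass 70% of its speed; a pose out of reach is approached as far as the arm can. A call with a gripper value outside its range is refused whole. The fingers move at their own pace and stop on an object; the grip force is fixed at half the most. Time passes only in rows, so rows that repeat a pose let the fingers close. It gives the time, the measured TCP pose, the force and the opening at its end, in the units of the state.
- r.sense(): the state, without advancing time (a new reading comes with each control period).
- r.snapshot(name): name is "scene" or "top" or "wrist"; returns the picture (420x560x3 uint8, blue, green, red); there is no depth.
- r.camera_model(name): a dict with "vfov" (degrees; the focal length in pixels is half the picture's height over the tangent of half this angle, whatever the lens; pixels are square), "cx", "cy" (the principal point, pixels), "pose" (4x4, takes a point from camera to world coordinates). Camera axes: x right, y down, z forward; pixel columns grow to the right and rows downward; lengths in m; the calibration is good to about 2 mm. A picture is of the moment at which its call begins: read the wrist's pose just before it. camera_model takes no time and is no camera call; for the wrist camera it gives the pose at the moment of the call.
- r.hand_in(): hands the job in, once; it reports no verdict.
The state is a dict: "time": time; "joints": joint angles; "dq": joint speeds; "joint_torque": joint torques, N m; "tool_pos": TCP position; "ee_rot": TCP orientation; "ft_force": force on the tool from outside, world axes, zero at the start; "wrist_torque": the same for the moment, N m; "width": finger opening in m.
Only numpy, scipy, OpenCV 4.12 (cv2) and the standard library are available. Lean on these libraries where they do the work, as an engineer would, in place of code of your own. Each camera call takes 0.05 s, during which the arm holds its last target.

TASK

Press the steel push plate on top of the wooden riser so that the hidden drawer springs out, then lay the scoop inside the drawer, wholly within its walls, and let go of it. Push the drawer fully home again until the latch catches and it stays shut by itself, with the scoop still inside. Leave the canister, spoon rest, mug and jar standing where they are.

Things in the scene. Friction and masses are not known exactly. Their poses are not given: they have to be found in the camera images.
- riser: Low wooden counter riser, a closed box 170 mm deep (x) by 270 mm wide (y) by 75 mm high, fixed to the counter. Origin: centre of its underside; z up; its front, with the drawer, faces its -x. The push plate is on its top at (-30, -70) mm (x, y); the canister stands at the back of its top, on the +y side, at least 125 mm from the plate in y.
- drawer (a joint): Travel of the handleless drawer, m: 0 latched shut (its front face stands 10 mm proud of the riser's front), 0.125 fully out along the riser's -x, -0.005 at its inner stop. A damped spring drives it out in about 1 s: 4.2 N when shut, 0.9 N when out. Pushed back to its inner stop (about 9 N to pass the latch), it is caught by the latch and stays at 0.
- latch (a joint): Travel of the push plate, m: 0 up, 0.008 fully down (straight down). It springs back: about 2 N to start moving it, 4 N fully down; the drawer is released from about 0.006. The drawer's catch also pushes the plate down for a moment as the drawer is shut.
- latch_top (a point): Centre of the upper face of the square steel push plate, 44 x 44 mm, which stands 11 mm above the riser's top (3 mm when fully pressed). Axes as the riser's. Moves with the plate.
- drawer_floor (a point): Centre of the drawer's inner floor, 12 mm above the counter; moves with the drawer; axes as the riser's. The inside is 95 mm along x by 220 mm along y; side and back walls 38 mm high above this floor, front 48 mm. The riser's top board, 49 mm above this floor, covers the drawer when it is shut.
- drawer_front (a point): Centre of the drawer's flat outer front face, 35 mm above the counter; moves with the drawer; axes as the riser's. The face is 238 mm wide (y) and 50 mm high; to shut the drawer push on it along +x.
- scoop: Plastic kitchen scoop: a round open cup 42 mm across the rim, 38 mm across the foot, 32 mm high, with a straight flat handle. Origin: centre of the cup's underside. The handle lies along the scoop's +x from the cup out to 95 mm, is 14 mm wide (y) and 8 mm thick, centre 28 mm above the underside. Whole length 116 mm, about 60 g (may vary), standing on the cup's foot.
- scoop_grip (a point): Point on the middle of the scoop's handle, 45 mm from the cup's axis and 28 mm above the cup's underside, a good place to pinch across the handle's 14 mm width. Axes as the scoop's.
- scoop_cup (a point): Middle of the scoop's cup, on its axis 16 mm above the underside.
- scoop_end (a point): Outer end of the scoop's handle, 95 mm from the cup's axis, 28 mm above the underside.
- canister: Stainless canister with a screw-top lid, 78 mm across, 110 mm high, standing on the riser's top. Origin: centre of its underside. Leave it alone.
- spoon_rest: White ceramic spoon rest: shallow dish 88 mm across, 12 mm high, with a stub handle along +x to 78 mm. Origin: centre of its underside. Leave it alone.
- mug: Ceramic mug, 80 mm across, 90 mm high, handle at its +y. Origin: centre of its underside. Leave it alone.
- jar: Terracotta jar with a metal cap, 80 mm across, 120 mm high. Origin: centre of its underside. Leave it alone.

How it is judged:
By the outcome, as a careful person would: the job done as asked, in the order asked, and still so for the second after the job is handed in, with the robot touching nothing.
It also fails if it takes over 70 s, if anything falls off the work surface, if the arm or the gripper's body presses on something with over 40 N, if the wrist force passes 120 N, or if a joint passes its speed limit or range.

## Working session

There is one attempt and no reset: what is moved stays moved. The work goes in short steps, Python scripts to look and compute and a tool call to move; the robot and the scene stay as the last step left them, time stands still between calls to the robot, and variables do not carry over. Pictures are saved under pics/ and viewed, and the job is handed in when it is done.

Besides the shell and the picture viewer there is one more tool, called as name(argument=value, ...) on one line, values as JSON. servo_tool: Moves the arm, as the interface text tells. Its arguments: {"type":"object","properties":{"plan":{"type":"array","items":{"type":"number"}}},"required":["plan"]}

```bash
mkdir -p pics; python3 - <<'E'
from cell import r
import cv2,numpy as np
s=r.sense();print(s)
for n in("scene","top","wrist"):
    m=r.camera_model(n);print(n,m["vfov"],m["cx"],m["cy"],np.round(m["pose"],3).tolist())
    cv2.imwrite(f"pics/{n}0.png",r.snapshot(n))
E
ls
```

```text
{'time': 0.0, 'joints': array([-1.23879398e+00,  1.16478962e-01,  1.44227849e+00, -1.15187064e-05,
        1.58401851e+00, -3.78361494e-02]), 'dq': array([-0.00110077, -0.00129992, -0.00049731,  0.00120162,  0.00237511,
       -0.00049831]), 'joint_torque': array([ 3.03832421e-03, -7.31976986e+01, -6.32485986e+01,  1.92792477e-04,
        6.27835107e-03, -7.31265663e-05]), 'tool_pos': array([ 0.24388748, -0.62917913,  0.22715871]), 'ee_rot': array([-5.84424601e-04,  9.82950943e-01,  1.83867053e-01, -9.24060065e-05]), 'ft_force': array([0.52751893, 0.08912492, 0.39427173]), 'wrist_torque': array([-0.01870523, -0.05107877, -0.02415786]), 'width': 0.08550559731167058}
scene 51.38548369467111 275.2410674084024 209.0257167561483 [[-0.58, 0.624, -0.524, 1.263], [0.815, 0.433, -0.385, 0.539], [-0.013, -0.651, -0.759, 1.085], [0.0, 0.0, 0.0, 1.0]]
top 49.680308375624406 279.7346345347086 208.22029078466576 [[0.004, -0.99, 0.143, 0.405], [-1.0, -0.002, 0.018, 0.032], [-0.018, -0.143, -0.99, 1.202], [0.0, 0.0, 0.0, 1.0]]
wrist 58.38181636113434 282.5106499583305 208.03291383519743 [[0.361, -0.888, -0.284, 0.317], [-0.933, -0.344, -0.11, -0.601], [-0.0, 0.305, -0.952, 0.374], [0.0, 0.0, 0.0, 1.0]]
pics
```

View pics/top0.png

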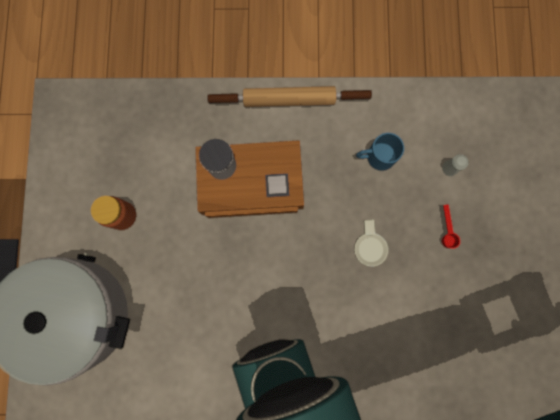

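View pics/scene0.png

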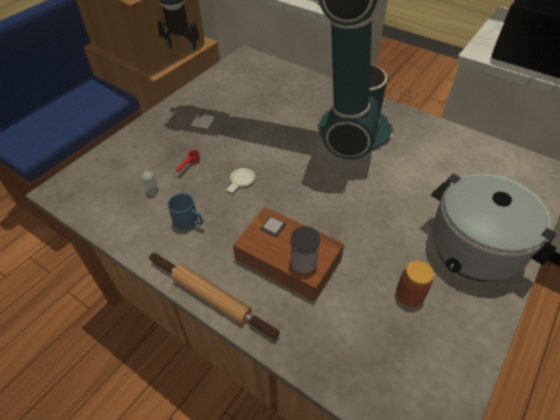

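View pics/wrist0.png

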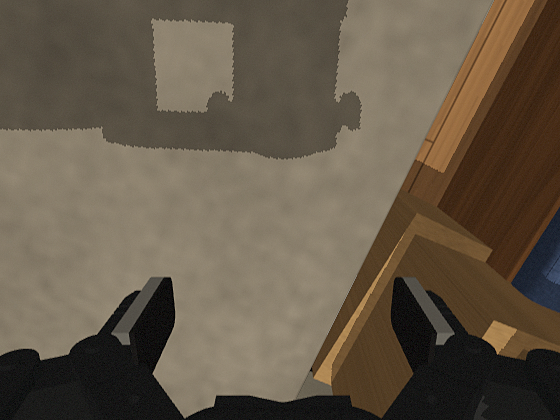

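The top view shows the riser at columns 197-303, rows 142-215, with the plate at (277,185). The scoop's cup is at (451,240) and its handle end at (447,206). The spoon rest is at (371,248), the mug at (384,152), the canister at (216,157) and the jar at (112,212). Next I'll measure the scoop, plate and riser.

```bash
cat > h.py <<'E'
import numpy as np,cv2
from cell import r
from scipy.spatial.transform import Rotation as R
def ray(m,u,v):
    f=210/np.tan(np.radians(m["vfov"]/2)); P=np.array(m["pose"])
    d=P[:3,:3]@np.array([(u-m["cx"])/f,(v-m["cy"])/f,1]); return P[:3,3],d
def onz(m,u,v,z):
    o,d=ray(m,u,v); return o+d*(z-o[2])/d[2]
def tri(m1,p1,m2,p2):
    o1,d1=ray(m1,*p1);o2,d2=ray(m2,*p2)
    A=np.stack([d1,-d2],1);t=np.linalg.lstsq(A,o2-o1,rcond=None)[0]
    a=o1+t[0]*d1;b=o2+t[1]*d2;return (a+b)/2,np.linalg.norm(a-b)
def proj(m,p):
    f=210/np.tan(np.radians(m["vfov"]/2)); P=np.linalg.inv(np.array(m["pose"]));q=P[:3,:3]@p+P[:3,3]
    return q[:2]/q[2]*f+[m["cx"],m["cy"]]
def rel(target):
    s=r.sense();q=s["ee_rot"];Rt=R.from_quat([q[1],q[2],q[3],q[0]])
    return Rt.inv().apply(np.array(target)-s["tool_pos"])*1000
def relrot(Rtarget):
    s=r.sense();q=s["ee_rot"];Rt=R.from_quat([q[1],q[2],q[3],q[0]])
    return np.degrees((Rt.inv()*Rtarget).as_rotvec())
E
python3 - <<'E'
from h import *
t=cv2.imread("pics/top0.png");m=r.camera_model("top");ms=r.camera_model("scene")
hsv=cv2.cvtColor(t,cv2.COLOR_BGR2HSV)
k=((hsv[...,0]<6)|(hsv[...,0]>175))&(hsv[...,1]>200)&(hsv[...,2]>90)
k[:190]=0;k[:,:400]=0
ys,xs=np.nonzero(k);print(len(xs),xs.min(),xs.max(),ys.min(),ys.max())
cv2.imwrite("pics/t_a.png",cv2.resize(t[130:270,180:320],None,fx=4,fy=4,interpolation=cv2.INTER_CUBIC))
cv2.imwrite("pics/t_b.png",cv2.resize(t[130:270,340:480],None,fx=4,fy=4,interpolation=cv2.INTER_CUBIC))
s=cv2.imread("pics/scene0.png")
cv2.imwrite("pics/s_a.png",cv2.resize(s[200:300,220:360],None,fx=5,fy=5,interpolation=cv2.INTER_CUBIC))
for y in range(ys.min(),ys.max()+1): print(y,xs[ys==y].min(),xs[ys==y].max(),end='; ')
E
```

```text
284 443 458 205 246
205 446 447; 206 444 447; 207 444 447; 208 444 447; 209 444 448; 210 444 448; 211 445 448; 212 445 448; 213 445 448; 214 445 449; 215 445 449; 216 446 449; 217 446 449; 218 446 449; 219 446 449; 220 446 450; 221 446 450; 222 447 450; 223 447 450; 224 447 450; 225 447 451; 226 447 451; 227 447 451; 228 448 451; 229 448 451; 230 448 451; 231 448 452; 232 448 452; 233 448 453; 234 447 454; 235 446 456; 236 445 457; 237 444 457; 238 444 458; 239 443 458; 240 443 458; 241 443 458; 242 444 458; 243 444 458; 244 444 457; 245 445 457; 246 446 455;
```

View pics/t_a.png

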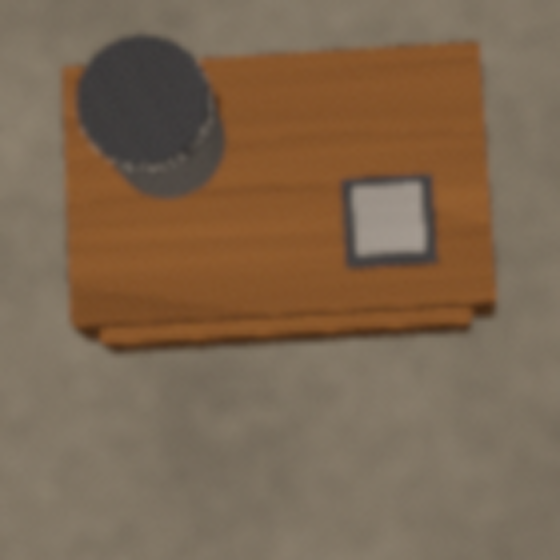

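View pics/t_b.png

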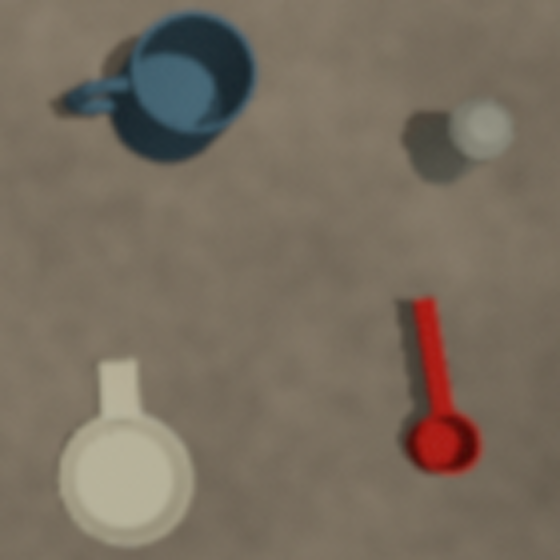

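View pics/s_a.png

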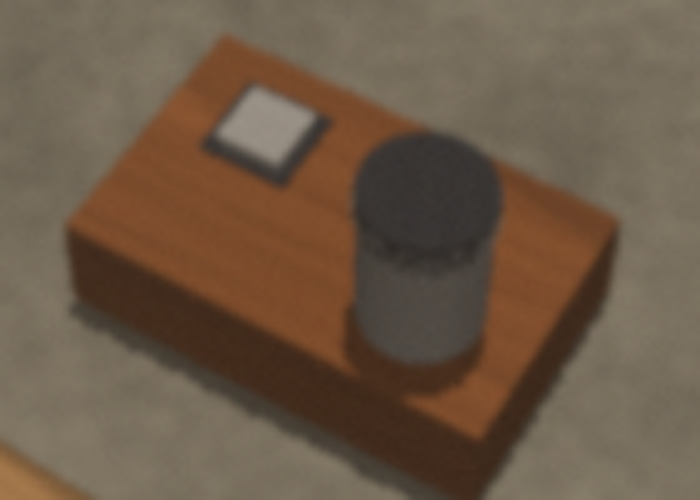

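```bash
python3 - <<'E'
from h import *
m=r.camera_model("top");ms=r.camera_model("scene")
c=lambda x,y,ox=180:(x/4-.375+ox,y/4-.375+130)
s5=lambda x,y:(x/5-.4+220,y/5-.4+200)
for n,p in dict(BL=(62,70),BR=(478,43),FL=(74,326),FR=(495,304)).items(): print(n,onz(m,*c(*p),.075).round(4))
print("plate",onz(m,*c(391,219),.086).round(4), onz(ms,*s5(266,124),.086).round(4),tri(m,c(391,219),ms,s5(266,124)))
for n,p in dict(BL=(485,440),BR=(68,228),FR=(228,36),FL=(617,223)).items(): print("s",n,onz(ms,*s5(*p),.075).round(4))
print("canister top",onz(m,*c(145,100),.185), "cup",onz(m,450.5,239.5,.032).round(4),"end",onz(m,446,205,.030).round(4),"grip handle", onz(m,448,222,.030).round(4))
print("rest",onz(m,*c(126,480,340),.012),"mug",onz(m,*c(193,72,340),.09),"jar",onz(m,104,210,.12),"shaker",onz(m,*c(482,128,340),.05))
E
```

```text
BL [0.7261 0.2712 0.075 ]
BR [0.7436 0.0041 0.075 ]
FL [0.56   0.2585 0.075 ]
FR [ 0.5744 -0.0063  0.075 ]
plate [0.6265 0.059  0.086 ] [0.6257 0.061  0.086 ] (array([0.62599593, 0.05993488, 0.08576675]), np.float64(0.0021184376962397598))
s BL [0.7257 0.2745 0.075 ]
s BR [0.7446 0.0072 0.075 ]
s FR [ 0.576  -0.0035  0.075 ]
s FL [0.5631 0.2614 0.075 ]
canister top [0.67677298 0.19918048 0.185     ] cup [ 0.4936 -0.3844  0.032 ] end [ 0.5834 -0.3779  0.03  ] grip handle [ 0.5389 -0.3809  0.03  ]
rest [ 0.46812247 -0.18455228  0.012     ] mug [ 0.71999294 -0.21865203  0.09      ] jar [0.55620448 0.47875548 0.12      ] shaker [ 0.69384109 -0.41264268  0.05      ]
```

```bash
cat >> h.py <<'E'
def go(p,yaw):
    # yaw: world angle of tool x (deg), tool z down
    y=np.radians(yaw);T=np.array([[np.cos(y),np.sin(y),0],[np.sin(y),-np.cos(y),0],[0,0,-1]]).T
    T=np.array([[np.cos(y),np.sin(y),0],[np.sin(y),-np.cos(y),0],[0,0,-1]])
    s=r.sense();print("t",round(s["time"],2),"pos",s["tool_pos"].round(4),"F",s["ft_force"].round(1),"w",round(s["width"],4),"j",s["joints"].round(2))
    print("rot",relrot(R.from_matrix(T)).round(2),"shift",rel(p).round(1))
E
python3 - <<'E'
from h import *
go([.626,.060,.16],3.5)
m=r.camera_model("top")
for z in(.028,.032):
  a=onz(m,445.7,208,z);b=onz(m,449.7,230,z);print(a,b,np.degrees(np.arctan2(*(a-b)[1::-1])))
E
```

```text
t 0.15 pos [ 0.2439 -0.6293  0.2273] F [ 0.3  0.2 -0.2] w 0.0857 j [-1.24  0.12  1.44 -0.    1.58 -0.04]
rot [-5.000e-02  1.000e-02  1.769e+01] shift [ 605.4 -504.5   67.8]
[ 0.57576916 -0.37743138  0.028     ] [ 0.51841653 -0.38493579  0.028     ] 7.454616680045331
[ 0.57518601 -0.37603669  0.032     ] [ 0.51802874 -0.38351553  0.032     ] 7.45461668004534
```

servo_tool(plan=[0,0,17.7,605,-504,50,-1,0,0,17.7,605,-504,50,-1,0,0,17.7,605,-504,50,-1,0,0,17.7,605,-504,50,-1,0,0,17.7,605,-504,50,-1,0,0,17.7,605,-504,50,-1,0,0,17.7,605,-504,50,-1,0,0,17.7,605,-504,50,-1,0,0,17.7,605,-504,50,-1,0,0,17.7,605,-504,50,-1])

```text
time: 0.98
tool_pos: [0.446, -0.2638, 0.2013]
ee_rot: [-0.0, 1.0, 0.03, -0.0]
ft_force: [1.0, 0.3, 0.6]
width: 0.0002
```

```bash
python3 -c "
from h import *
go([.626,.060,.16],3.5)"
```

```text
t 0.98 pos [ 0.446  -0.2638  0.2013] F [1.  0.3 0.6] w 0.0002 j [-0.58 -0.22  1.81  0.    1.55  0.93]
rot [-0.04  0.   -0.03] shift [ 199.3 -312.2   41.6]
```

servo_tool(plan=[0,0,0,199,-312,42,-1,0,0,0,199,-312,42,-1,0,0,0,199,-312,42,-1,0,0,0,199,-312,42,-1,0,0,0,199,-312,42,-1,0,0,0,199,-312,42,-1,0,0,0,199,-312,42,-1,0,0,0,199,-312,42,-1,0,0,0,199,-312,42,-1,0,0,0,199,-312,42,-1])

```text
time: 1.82
tool_pos: [0.6271, 0.0651, 0.1577]
ee_rot: [-0.001, 0.999, 0.032, -0.001]
ft_force: [1.1, -0.3, -0.2]
width: 0.0003
```

```bash
python3 - <<'E'
from h import *
go([.626,.060,.105],3.5)
m=r.camera_model("wrist");im=r.snapshot("wrist");cv2.imwrite("pics/w1.png",im)
print(np.array(m["pose"]).round(3).tolist(), proj(m,np.array([.626,.06,.086])))
E
```

```text
t 1.82 pos [0.6271 0.0651 0.1577] F [ 1.1 -0.3 -0.2] w 0.0003 j [0.06 0.05 1.63 0.   1.47 1.57]
rot [-0.12  0.1   0.19] shift [-1.4  5.1 52.7]
[[0.064, -0.95, -0.305, 0.706], [-0.998, -0.061, -0.019, 0.07], [-0.001, 0.306, -0.952, 0.305], [0.0, 0.0, 0.0, 1.0]] [290.41027246 223.00195311]
```

View pics/w1.png

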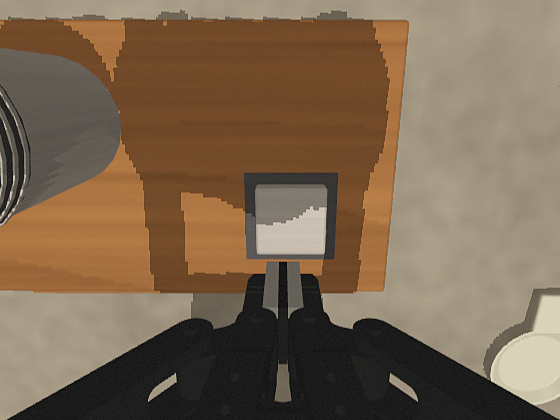

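The wrist view shows the plate's centre at about (291,220). The predicted position was (290,223), so the estimate is good. Now I'll press.

servo_tool(plan=[0,0,0,-1,5,30,-1,0,0,0,-1,5,51,-1,0,0,0,-1,5,51,-1,0,0,0,-1,5,56,-1,0,0,0,-1,5,59,-1,0,0,0,-1,5,61,-1,0,0,0,-1,5,61.5,-1,0,0,0,-1,5,61.5,-1])

```text
time: 2.53
tool_pos: [0.6257, 0.0576, 0.0973]
ee_rot: [-0.0, 0.999, 0.032, -0.001]
ft_force: [0.2, 0.3, 0.7]
width: -0.0002
```

```bash
python3 - <<'E'
from h import *
go([.626,.060,.2],3.5)
im=r.snapshot("top");cv2.imwrite("pics/t2.png",im)
E
```

```text
t 2.53 pos [0.6257 0.0576 0.0973] F [0.2 0.3 0.7] w -0.0002 j [0.05 0.08 1.69 0.   1.37 1.56]
rot [-0.06  0.06  0.17] shift [   0.4   -2.5 -102.6]
```

View pics/t2.png

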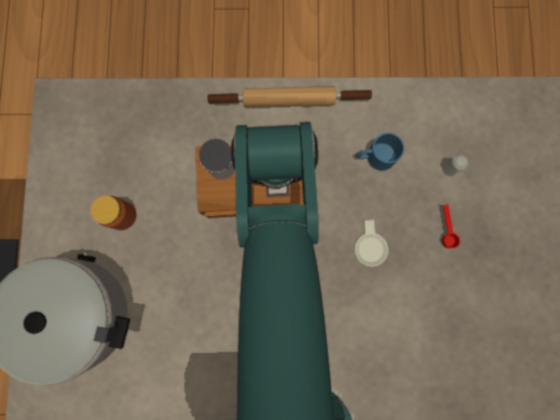

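The drawer hasn't moved yet and there's almost no contact force, so I'll keep going down.

servo_tool(plan=[0,0,0,0,0,2,-1,0,0,0,0,0,3,-1,0,0,0,0,0,3,-1])

```text
time: 2.83
tool_pos: [0.6256, 0.0576, 0.0942]
ee_rot: [-0.0, 0.999, 0.032, -0.001]
ft_force: [0.7, 0.3, -0.4]
width: 0.0003
```

```bash
python3 - <<'E'
from h import *
im=r.snapshot("wrist");cv2.imwrite("pics/w3.png",im)
E
```

```text
(no output)
```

View pics/w3.png

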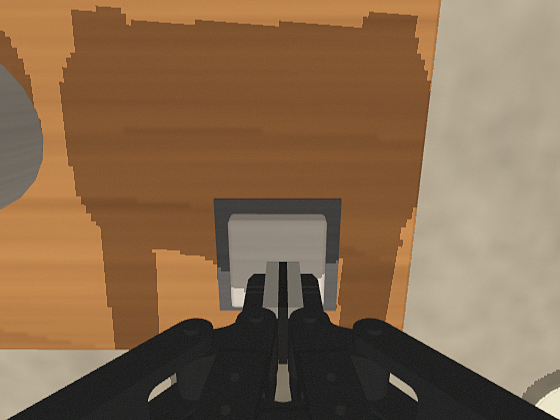

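The fingertips at (282,272) are over the plate (columns 228-327, rows 212-305), but they don't seem to touch it. I'll go lower.

servo_tool(plan=[0,0,0,0,0,1.5,-1,0,0,0,0,0,3,-1,0,0,0,0,0,3,-1])

```text
time: 3.13
tool_pos: [0.6254, 0.0577, 0.0908]
ee_rot: [-0.001, 0.999, 0.032, -0.001]
ft_force: [-0.5, -0.4, -0.1]
width: -0.0002
```

servo_tool(plan=[0,0,0,0,0,1.5,-1,0,0,0,0,0,3,-1,0,0,0,0,0,3,-1])

```text
time: 3.38
tool_pos: [0.6253, 0.0576, 0.0874]
ee_rot: [-0.0, 0.999, 0.032, -0.001]
ft_force: [-0.5, -0.3, 0.2]
width: 0.0001
```

```bash
python3 - <<'E'
from h import *
print(r.sense()["ft_force"],r.sense()["joint_torque"])
im=r.snapshot("wrist");cv2.imwrite("pics/w4.png",im)
im=r.snapshot("scene");cv2.imwrite("pics/s4.png",cv2.resize(im[150:330,180:420],None,fx=3,fy=3))
E
```

```text
[-0.52174122 -0.29535471  0.17652236] [ 2.73274845e-04 -6.77603889e+01 -6.02182245e+01  5.13583524e-03
 -7.14157918e-02  2.66871717e-05]
```

View pics/w4.png

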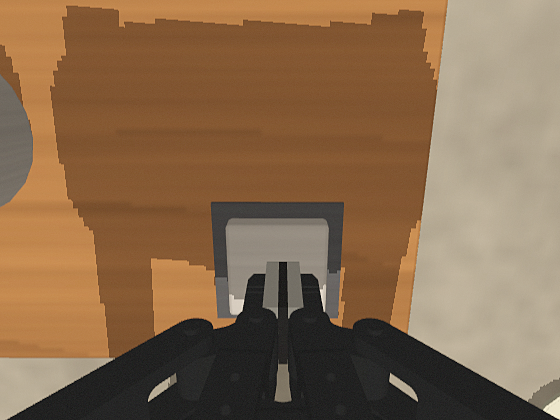

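View pics/s4.png

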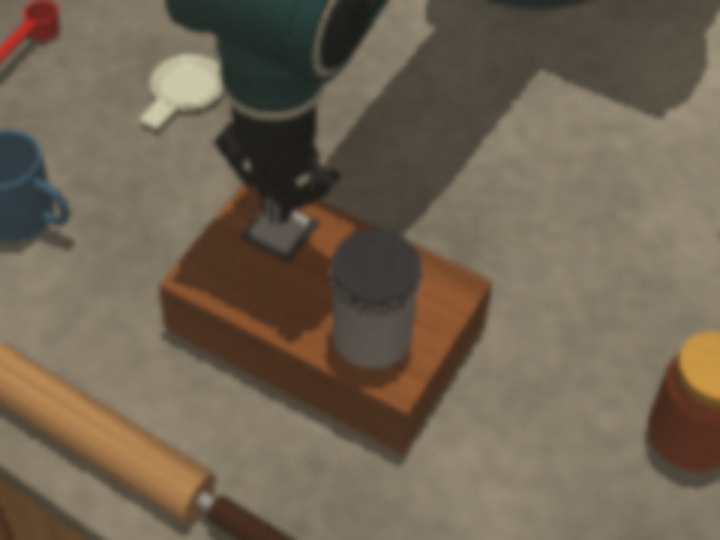

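```bash
python3 - <<'E'
from h import *
m=r.camera_model("wrist");s=r.sense();q=s["ee_rot"];Rt=R.from_quat([q[1],q[2],q[3],q[0]]);p=s["tool_pos"]
for d in(-10,0,10,17):
  for x in (-11,0,11): print(d,x,proj(m,p+Rt.apply([x/1e3,0,d/1e3])).round(0))
print("plate front/back", [proj(m,np.array([.626+a,.06+a*.06,.086])).round(0) for a in(-.022,0,.022)])
E
```

```text
-10 -11 [282. 311.]
-10 0 [282. 288.]
-10 11 [282. 264.]
0 -11 [282. 298.]
0 0 [282. 276.]
0 11 [282. 253.]
10 -11 [282. 287.]
10 0 [282. 266.]
10 11 [282. 244.]
17 -11 [282. 280.]
17 0 [282. 259.]
17 11 [282. 238.]
plate front/back [array([277., 316.]), array([277., 273.]), array([277., 226.])]
```

servo_tool(plan=[0,0,0,0,0,1.5,-1,0,0,0,0,0,3,-1,0,0,0,0,0,3,-1])

```text
time: 3.73
tool_pos: [0.6252, 0.0577, 0.0843]
ee_rot: [-0.001, 0.999, 0.032, -0.001]
ft_force: [0.8, -0.3, -0.1]
width: -0.0003
```

servo_tool(plan=[0,0,0,0,0,1.5,-1,0,0,0,0,0,3,-1,0,0,0,0,0,3,-1])

```text
time: 3.98
tool_pos: [0.6253, 0.0576, 0.0811]
ee_rot: [-0.0, 0.999, 0.032, -0.001]
ft_force: [0.8, -0.2, 0.2]
width: -0.0001
```

```bash
python3 - <<'E'
from h import *
m=r.camera_model("wrist");im=r.snapshot("wrist")
cv2.imwrite("pics/w5.png",cv2.resize(im[190:330,190:370],None,fx=4,fy=4,interpolation=cv2.INTER_CUBIC))
im=r.snapshot("scene");cv2.imwrite("pics/s5.png",cv2.resize(im[190:270,230:350],None,fx=6,fy=6,interpolation=cv2.INTER_CUBIC))
E
```

```text
(no output)
```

View pics/w5.png

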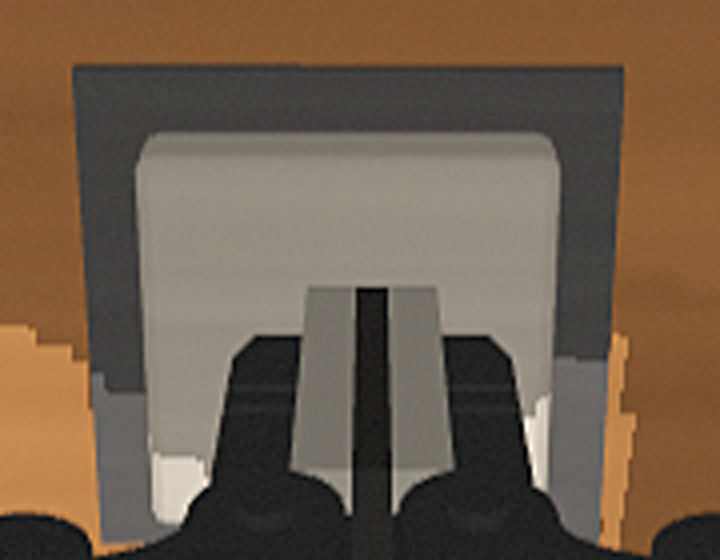

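View pics/s5.png

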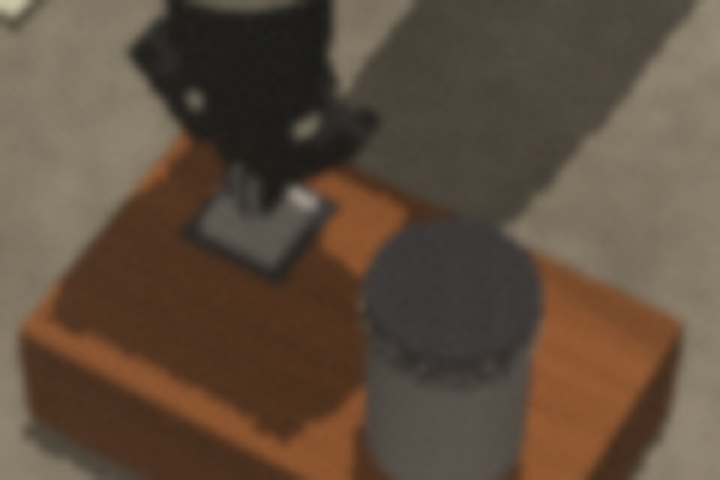

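```bash
python3 - <<'E'
from h import *
m=r.camera_model("scene");s=r.sense();q=s["ee_rot"];Rt=R.from_quat([q[1],q[2],q[3],q[0]]);p=s["tool_pos"]
for d in(-10,0,10,17):
  for x in (-11,11): print(d,x,((proj(m,p+Rt.apply([x/1e3,0,d/1e3]))+.4-[230,190])*6).round(0))
c=[(p0,((proj(m,np.array([.626,.06,.086])+np.array([a,b,0]))+.4-[230,190])*6).round(0)) for p0,a,b in(("fr",-.022,-.022),("br",.022,-.022),("bl",.022,.022),("fl",-.022,.022))];print(c)
mw=r.camera_model("wrist");u=(190+np.array([305,440])/4-.4,190+287/4-.4);print(u)
us=(230+255/6,190+213/6)
print(tri(mw,(np.mean(u[0]),u[1]),m,us))
E
```

```text
-10 -11 [266. 183.]
-10 11 [242. 214.]
0 -11 [266. 196.]
0 11 [242. 226.]
10 -11 [267. 209.]
10 11 [243. 239.]
17 -11 [267. 218.]
17 11 [243. 248.]
[('fr', array([247., 160.])), ('br', array([194., 217.])), ('bl', array([268., 258.])), ('fl', array([320., 200.]))]
(array([265.85, 299.6 ]), 261.35)
(array([0.62768863, 0.05854588, 0.07794008]), np.float64(0.00588053434531711))
```

servo_tool(plan=[0,0,0,0,0,1.5,-1,0,0,0,0,0,3,-1,0,0,0,0,0,3,-1])

```text
time: 4.33
tool_pos: [0.6252, 0.0577, 0.078]
ee_rot: [-0.0, 0.999, 0.032, -0.001]
ft_force: [1.0, -0.0, 0.3]
width: 0.0001
```

servo_tool(plan=[0,0,0,0,0,1.5,-1,0,0,0,0,0,3,-1,0,0,0,0,0,3,-1])

```text
time: 4.58
tool_pos: [0.6253, 0.0576, 0.0748]
ee_rot: [-0.0, 0.999, 0.032, -0.001]
ft_force: [0.9, -0.4, 3.8]
width: -0.0
```

servo_tool(plan=[0,0,0,0,0,1.5,-1,0,0,0,0,0,2.5,-1,0,0,0,0,0,2.5,-1])

```text
time: 4.83
tool_pos: [0.6256, 0.0574, 0.0742]
ee_rot: [-0.0, 0.999, 0.032, -0.001]
ft_force: [-9.5, -3.3, 19.1]
width: 0.0002
```

```bash
python3 - <<'E'
from h import *
im=r.snapshot("wrist");cv2.imwrite("pics/w6.png",im)
im=r.snapshot("scene");cv2.imwrite("pics/s6.png",cv2.resize(im[150:330,180:420],None,fx=3,fy=3))
print(r.sense())
E
```

```text
{'time': 4.9333, 'joints': array([5.06483496e-02, 9.88102874e-02, 1.71417455e+00, 5.81131793e-04,
       1.32970292e+00, 1.55718784e+00]), 'dq': array([ 9.51663907e-04, -7.16213348e-04,  4.33687588e-05, -1.51874057e-03,
        6.36538161e-04,  5.15812211e-04]), 'joint_torque': array([ 1.23487383e+00, -5.57674670e+01, -5.21502364e+01,  6.55730255e-01,
       -2.44046509e+00,  1.06923530e-02]), 'tool_pos': array([0.62559878, 0.05741103, 0.07416833]), 'ee_rot': array([-2.71935555e-04,  9.99485968e-01,  3.20533915e-02, -5.52681975e-04]), 'ft_force': array([-8.2391031 , -2.93070782, 20.38008811]), 'wrist_torque': array([-0.51839064,  1.43170757,  0.06641449]), 'width': -0.000132255530210768}
```

View pics/w6.png

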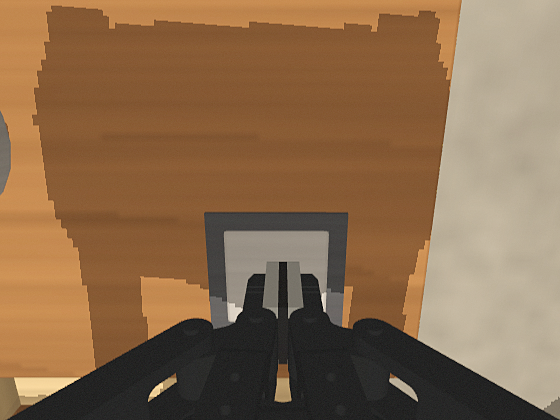

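View pics/s6.png

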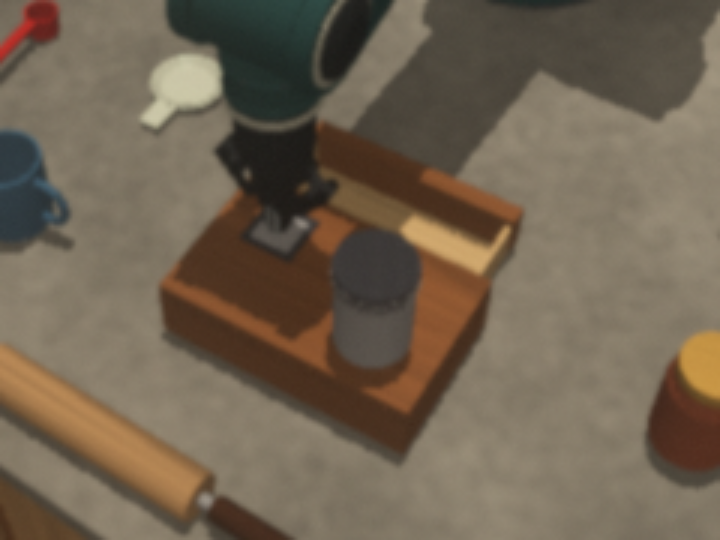

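The drawer has sprung out: the scene view shows its tan interior in the crop around (400,230). At the plate's stop the TCP reading was 0.0742. That puts the fingertips about 4 mm behind the TCP, where the text says 17 mm ahead. I'll check this again at the scoop. Now I'll lift and go there.

servo_tool(plan=[0,0,0,0,0,-30,-1,0,0,0,0,0,-70,-1,0,0,0,0,0,-100,0,0,0,-3.3,-117,433,-100,1,0,0,-3.3,-117,433,-100,1,0,0,-3.3,-117,433,-100,1,0,0,-3.3,-117,433,-100,1,0,0,-3.3,-117,433,-100,1,0,0,-3.3,-117,433,-100,1,0,0,-3.3,-117,433,-100,1])

```text
time: 5.77
tool_pos: [0.5669, -0.2303, 0.1739]
ee_rot: [-0.0, 0.998, 0.061, -0.001]
ft_force: [0.9, -0.1, 1.0]
width: 0.0851
```

```bash
python3 - <<'E'
from h import *
go([.536,-.382,.13],7)
E
```

```text
t 5.77 pos [ 0.5669 -0.2303  0.1739] F [ 0.9 -0.1  1. ] w 0.0851 j [-0.43 -0.    1.65  0.    1.49  1.02]
rot [-0.05  0.07 -0.02] shift [-49.1 146.9  43.8]
```

servo_tool(plan=[0,0,0,-49,147,20,1,0,0,0,-49,147,20,1,0,0,0,-49,147,20,1,0,0,0,-49,147,44,1,0,0,0,-49,147,44,1,0,0,0,-49,147,44,1,0,0,0,-49,147,44,1])

```text
time: 6.35
tool_pos: [0.536, -0.3818, 0.1296]
ee_rot: [-0.001, 0.998, 0.061, -0.001]
ft_force: [0.3, -0.2, -0.3]
width: 0.0852
```

```bash
cat > look.py <<'E'
from h import *
import sys
s=r.sense();m=r.camera_model("wrist");im=r.snapshot("wrist");cv2.imwrite(f"pics/{sys.argv[1]}.png",im)
print(s["tool_pos"].round(4),s["width"],s["ft_force"].round(1))
hsv=cv2.cvtColor(im,cv2.COLOR_BGR2HSV)
k=((hsv[...,0]<6)|(hsv[...,0]>175))&(hsv[...,1]>180)&(hsv[...,2]>60)
k=k.astype(np.uint8)*255
ys,xs=np.nonzero(k)
for y in range(ys.min(),ys.max(),12): 
    q=xs[ys==y]; 
    if len(q): print(y,q.min(),q.max(),onz(m,q.min(),y,.032).round(4)[:2],onz(m,q.max(),y,.032).round(4)[:2])
E
python3 look.py w7
```

```text
[ 0.536  -0.3818  0.1296] 0.08520365846894831 [ 0.3 -0.2 -0.3]
134 278 293 [ 0.5853 -0.373 ] [ 0.5864 -0.3826]
146 276 296 [ 0.5775 -0.3727] [ 0.579  -0.3855]
158 276 296 [ 0.5697 -0.3736] [ 0.5713 -0.3866]
170 276 295 [ 0.5617 -0.3745] [ 0.5632 -0.387 ]
182 276 295 [ 0.5536 -0.3754] [ 0.5552 -0.388 ]
194 276 295 [ 0.5453 -0.3764] [ 0.5469 -0.3891]
206 276 295 [ 0.5369 -0.3774] [ 0.5385 -0.3902]
218 276 295 [ 0.5283 -0.3784] [ 0.5299 -0.3914]
230 276 295 [ 0.5195 -0.3794] [ 0.5211 -0.3925]
242 264 306 [ 0.5095 -0.3721] [ 0.5131 -0.4014]
254 260 310 [ 0.4999 -0.3702] [ 0.5043 -0.4055]
266 257 313 [ 0.4903 -0.369 ] [ 0.4952 -0.409 ]
278 259 311 [ 0.4809 -0.3714] [ 0.4855 -0.409 ]
290 272 299 [ 0.4722 -0.3819] [ 0.4746 -0.4016]
```

View pics/w7.png

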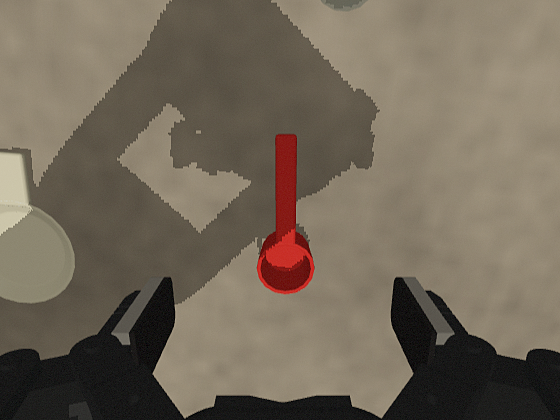

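The wrist view shows the handle at columns 276-295, rows 134-236, and the cup at (286,268). The jaw centre is about column 284, so the scoop is lined up to within 2 mm. I'll descend partway and check the height.

servo_tool(plan=[0,0,0,0,1.5,40,0.2,0,0,0,0,1.5,75,0.2,0,0,0,0,1.5,100,0.2,0,0,0,0,1.5,100,0.2,0,0,0,0,1.5,100,0.2])

```text
time: 6.82
tool_pos: [0.537, -0.3818, 0.0309]
ee_rot: [-0.001, 0.998, 0.062, -0.001]
ft_force: [0.6, -0.3, 0.3]
width: 0.051
```

```bash
python3 look.py w8; python3 - <<'E'
from h import *
im=r.snapshot("scene");cv2.imwrite("pics/s8.png",cv2.resize(im[110:210,140:260],None,fx=6,fy=6,interpolation=cv2.INTER_CUBIC))
E
```

```text
[ 0.537  -0.3818  0.0309] 0.05100769557648296 [ 0.6 -0.3  0.3]
165 275 299 [ 0.5857 -0.373 ] [ 0.5869 -0.3824]
177 270 304 [ 0.5807 -0.3716] [ 0.5824 -0.385 ]
189 270 304 [ 0.5758 -0.3722] [ 0.5775 -0.3857]
201 270 304 [ 0.5708 -0.3727] [ 0.5725 -0.3864]
213 271 303 [ 0.5658 -0.3737] [ 0.5674 -0.3867]
225 271 303 [ 0.5606 -0.3743] [ 0.5622 -0.3874]
237 271 303 [ 0.5552 -0.3749] [ 0.5569 -0.3882]
249 271 302 [ 0.5498 -0.3755] [ 0.5514 -0.3885]
261 271 302 [ 0.5443 -0.3762] [ 0.5459 -0.3893]
273 271 302 [ 0.5386 -0.3768] [ 0.5403 -0.3901]
285 271 302 [ 0.5328 -0.3775] [ 0.5345 -0.3909]
297 271 301 [ 0.5269 -0.3782] [ 0.5286 -0.3913]
309 259 313 [ 0.5202 -0.3735] [ 0.5232 -0.3974]
321 252 319 [ 0.5136 -0.371 ] [ 0.5174 -0.401 ]
333 249 322 [ 0.5071 -0.3703] [ 0.5112 -0.4034]
345 247 325 [ 0.5005 -0.37  ] [ 0.505  -0.4058]
357 244 328 [ 0.4937 -0.3693] [ 0.4986 -0.4082]
369 243 329 [ 0.4869 -0.3694] [ 0.4919 -0.4098]
381 247 325 [ 0.4801 -0.372 ] [ 0.4847 -0.409 ]
393 258 314 [ 0.4737 -0.3779] [ 0.477  -0.4048]
```

View pics/w8.png

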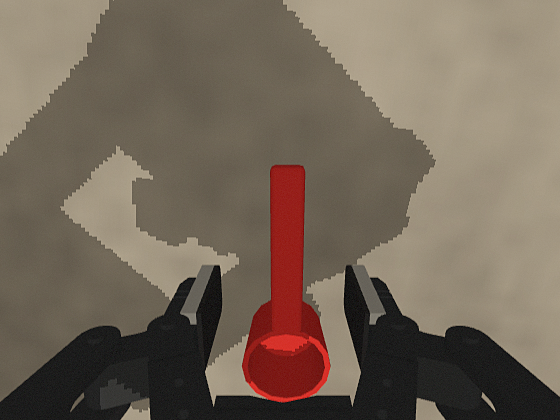

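View pics/s8.png

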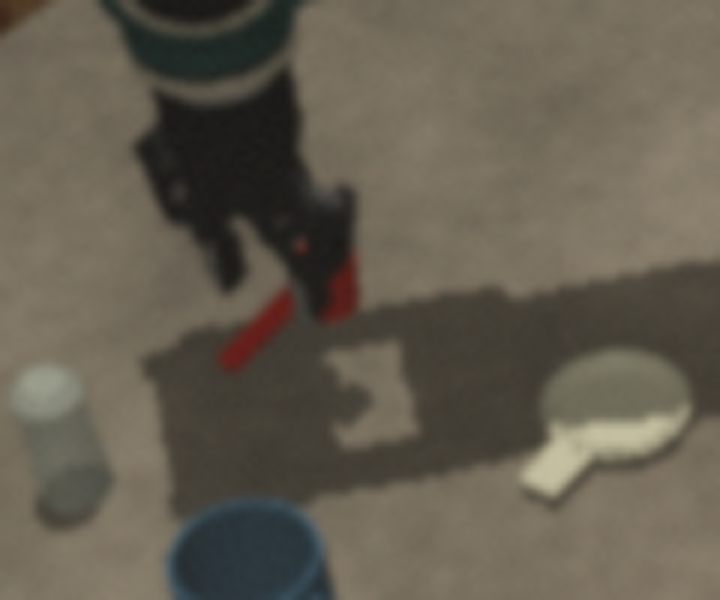

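servo_tool(plan=[0,0,0,-1,2.5,12,0.2,0,0,0,-1,2.5,20,0.2,0,0,0,-1,2.5,23,0.2,0,0,0,-1,2.5,23,0.2])

```text
time: 7.25
tool_pos: [0.5369, -0.3854, 0.0094]
ee_rot: [0.0, 0.998, 0.061, 0.0]
ft_force: [-0.1, -0.7, 0.0]
width: 0.0511
```

```bash
python3 look.py w9 | head -1; python3 - <<'E'
from h import *
im=r.snapshot("scene");cv2.imwrite("pics/s9.png",cv2.resize(im[110:210,140:260],None,fx=6,fy=6,interpolation=cv2.INTER_CUBIC))
E
```

```text
[ 0.5369 -0.3854  0.0094] 0.05106335549494332 [-0.1 -0.7  0. ]
```

View pics/w9.png

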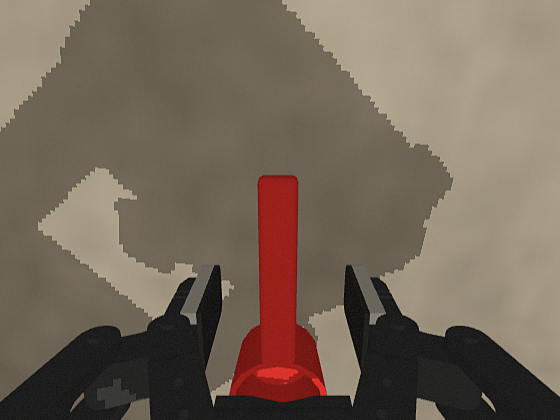

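View pics/s9.png

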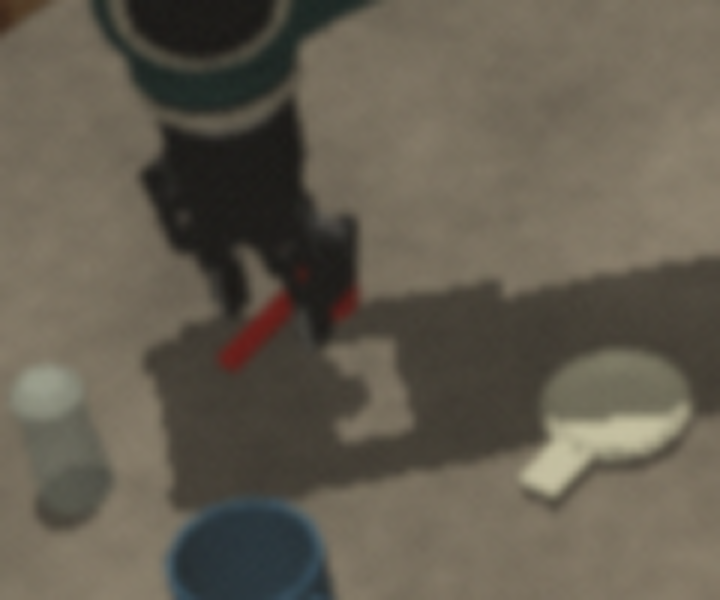

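servo_tool(plan=[0,0,0,0,-2,3,0.2,0,0,0,0,-2,3,0.2,0,0,0,0,-2,3,-1,0,0,0,0,-2,3,-1,0,0,0,0,-2,3,-1,0,0,0,0,-2,3,-1,0,0,0,0,-2,3,-1,0,0,0,0,-2,3,-1])

```text
time: 8.02
tool_pos: [0.5371, -0.3838, 0.0075]
ee_rot: [0.001, 0.998, 0.061, 0.001]
ft_force: [-0.6, -0.1, 2.1]
width: 0.0129
```

```bash
python3 look.py w10 | head -1
```

```text
[ 0.5371 -0.3838  0.0075] 0.01286347137249517 [-0.6 -0.1  2.1]
```

View pics/w10.png

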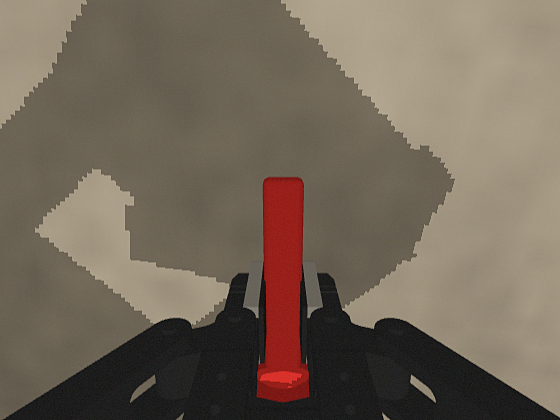

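The width is 12.9 mm, and the view shows the handle between the pads at (283,280). I'll lift it, then look at the opened drawer.

servo_tool(plan=[0,0,0,0,0,-10,-1,0,0,0,0,0,-35,-1,0,0,0,0,0,-70,-1,0,0,0,0,0,-110,-1,0,0,0,0,0,-140,-1,0,0,0,0,0,-140,-1,0,0,0,0,0,-140,-1])

```text
time: 8.65
tool_pos: [0.5374, -0.384, 0.1502]
ee_rot: [0.002, 0.998, 0.061, 0.002]
ft_force: [-0.1, -0.6, -2.2]
width: 0.0123
```

```bash
python3 look.py w11 | head -1;  python3 - <<'E'
from h import *
im=r.snapshot("top");cv2.imwrite("pics/t11.png",im)
cv2.imwrite("pics/t11c.png",cv2.resize(im[130:270,180:320],None,fx=4,fy=4,interpolation=cv2.INTER_CUBIC))
E
```

```text
[ 0.5374 -0.384   0.1502] 0.01232142416805539 [-0.1 -0.6 -2.2]
```

View pics/w11.png

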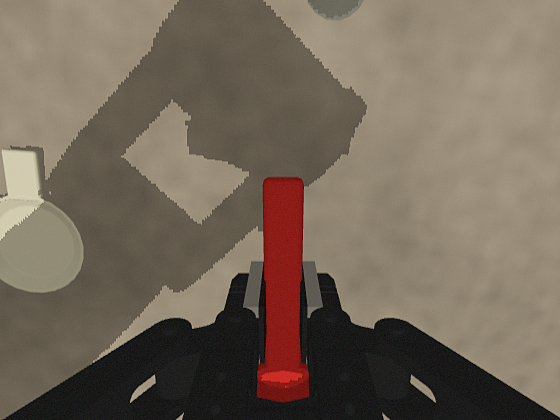

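View pics/t11c.png

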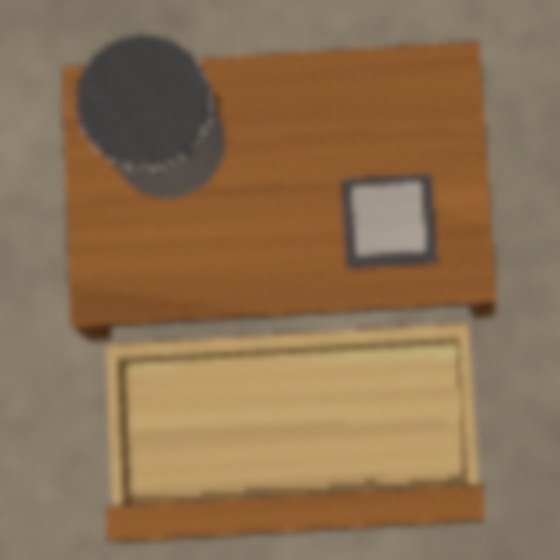

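```bash
python3 - <<'E'
from h import *
m=r.camera_model("top")
c=lambda x,y:(x/4-.375+180,y/4-.375+130)
for n,(p,z) in dict(fi_l=((108,510),.06),fi_r=((483,487),.06),fo_l=((108,541),.06),fo_r=((483,517),.06),bi_l=((120,362),.05),bi_r=((458,343),.05),li=((124,500),.05),ri=((468,482),.05)).items(): print(n,onz(m,*c(*p),z).round(4))
ye=np.radians(3.5);C=np.array([.652,.133]);X=np.array([np.cos(ye),np.sin(ye)])
print("front expected",C-.22*X, "back of cavity?")
s=r.sense();q=s["ee_rot"];M=R.from_quat([q[1],q[2],q[3],q[0]]).as_matrix();print(M.round(4))
E
```

```text
fi_l [0.4455 0.2366 0.06  ]
fi_r [0.4606 0.0011 0.06  ]
fo_l [0.4261 0.2361 0.06  ]
fo_r [0.4419 0.0012 0.06  ]
bi_l [0.5402 0.2332 0.05  ]
bi_r [0.5529 0.0166 0.05  ]
li [0.4522 0.2284 0.05  ]
ri [0.4642 0.0103 0.05  ]
front expected [0.43241034 0.11956932] back of cavity?
[[ 9.924e-01  1.227e-01  1.000e-03]
 [ 1.227e-01 -9.924e-01 -7.000e-04]
 [ 1.000e-03  8.000e-04 -1.000e+00]]
```

The crop shows the open drawer's inner walls running from about (118,362) to (468,482). That puts the cavity centre near (0.500, 0.123), yaw 3.7°. I'll carry the scoop there with its handle turned toward the riser's +y.

servo_tool(plan=[0,0,-7,26,-517,0,-1,0,0,-14,26,-517,0,-1,0,0,-21,26,-517,0,-1,0,0,-28,26,-517,0,-1,0,0,-35,26,-517,0,-1,0,0,-42,26,-517,0,-1,0,0,-49,26,-517,0,-1,0,0,-56,26,-517,0,-1,0,0,-63,26,-517,0,-1,0,0,-70,26,-517,0,-1])

```text
time: 9.58
tool_pos: [0.505, 0.0338, 0.1451]
ee_rot: [-0.0, 0.781, 0.625, -0.001]
ft_force: [-0.2, -0.4, -0.4]
width: 0.0125
```

```bash
python3 - <<'E'
from h import *
go([.4995,.132,.12],93.7)
E
```

```text
t 9.58 pos [0.505  0.0338 0.1451] F [-0.2 -0.4 -0.4] w 0.0125 j [ 0.02 -0.22  1.9  -0.    1.46  0.24]
rot [ -0.06   0.04 -16.32] shift [ 94.6 -26.8  25.1]
```

servo_tool(plan=[0,0,-7,40,-11,0,-1,0,0,-14,80,-23,0,-1,0,0,-16.3,95,-27,10,-1,0,0,-16.3,95,-27,25,-1,0,0,-16.3,95,-27,25,-1,0,0,-16.3,95,-27,25,-1,0,0,-16.3,95,-27,25,-1])

```text
time: 10.17
tool_pos: [0.4993, 0.1318, 0.12]
ee_rot: [-0.0, 0.684, 0.729, -0.001]
ft_force: [-0.1, 0.6, 0.2]
width: 0.0122
```

```bash
python3 - <<'E'
from h import *
go([.4995,.132,.06],93.7)
m=r.camera_model("wrist");im=r.snapshot("wrist");cv2.imwrite("pics/w12.png",im)
im=r.snapshot("scene");cv2.imwrite("pics/s12.png",cv2.resize(im[150:330,180:420],None,fx=3,fy=3))
E
```

```text
t 10.17 pos [0.4993 0.1318 0.12  ] F [-0.1  0.6  0.2] w 0.0122 j [ 0.21 -0.18  1.91 -0.    1.42  0.15]
rot [-0.1   0.05 -0.08] shift [ 0.2  0.3 60. ]
```

View pics/w12.png

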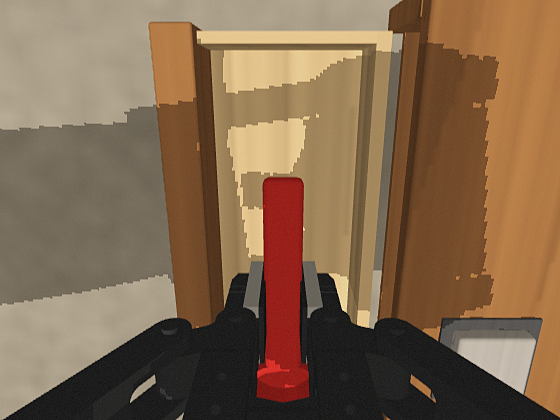

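View pics/s12.png

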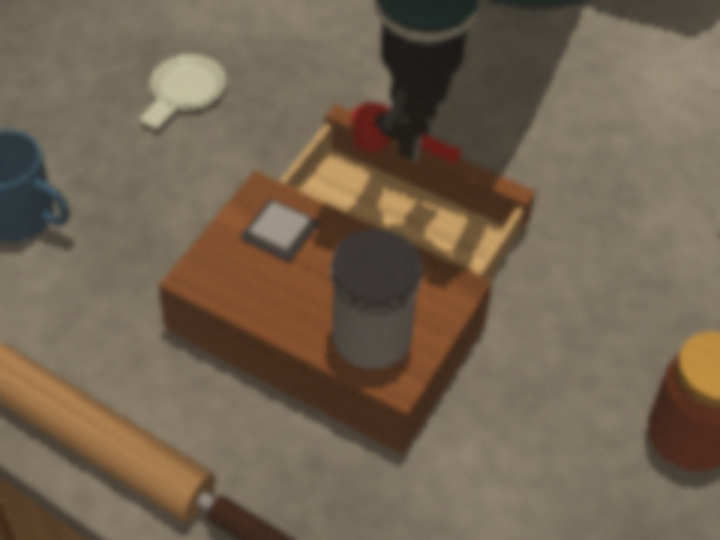

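The scoop at (283,280) is centred between the front wall (columns 195-220) and the back wall (columns 365-390). I'll lower it.

servo_tool(plan=[0,0,0,0,0,30,-1,0,0,0,0,0,60,-1,0,0,0,0,0,80,-1,0,0,0,0,0,92,-1,0,0,0,0,0,96,-1,0,0,0,0,0,98,-1,0,0,0,0,0,98,-1])

```text
time: 10.85
tool_pos: [0.5003, 0.1316, 0.0236]
ee_rot: [0.0, 0.685, 0.729, 0.0]
ft_force: [-0.4, -0.8, -0.5]
width: 0.0126
```

```bash
python3 look.py w13|head -1
```

```text
[0.5003 0.1316 0.0236] 0.012572460743915487 [-0.4 -0.8 -0.5]
```

View pics/w13.png

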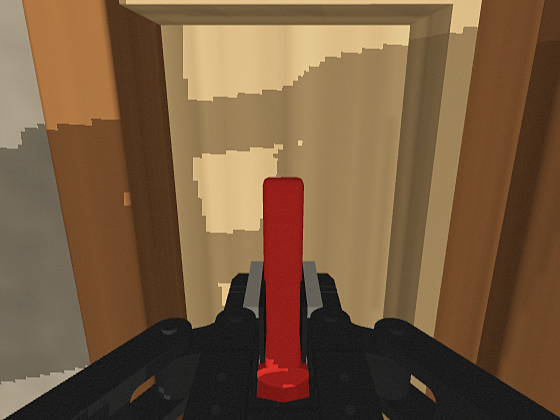

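servo_tool(plan=[0,0,0,0,0,1.5,-1,0,0,0,0,0,2.5,-1,0,0,0,0,0,2.5,-1])

```text
time: 11.15
tool_pos: [0.5007, 0.1318, 0.022]
ee_rot: [0.001, 0.685, 0.729, 0.001]
ft_force: [-0.2, 0.2, 0.6]
width: 0.0126
```

servo_tool(plan=[0,0,0,0,0,1.5,-1,0,0,0,0,0,2,-1,0,0,0,0,0,2,-1])

```text
time: 11.4
tool_pos: [0.5006, 0.1318, 0.0199]
ee_rot: [0.001, 0.685, 0.729, 0.001]
ft_force: [-0.3, -0.5, -1.2]
width: 0.0127
```

servo_tool(plan=[0,0,0,0,0,1,-1,0,0,0,0,0,1,-1,0,0,0,0,0,1,-0.3,0,0,0,0,0,1,-0.3,0,0,0,0,0,1,-0.3,0,0,0,0,0,1,-0.3])

```text
time: 11.9
tool_pos: [0.5006, 0.1318, 0.0188]
ee_rot: [0.001, 0.685, 0.729, 0.001]
ft_force: [0.8, -0.4, 0.4]
width: 0.0301
```

```bash
python3 look.py w14|head -1
```

```text
[0.5006 0.1318 0.0188] 0.03013731096985888 [ 0.8 -0.4  0.4]
```

View pics/w14.png

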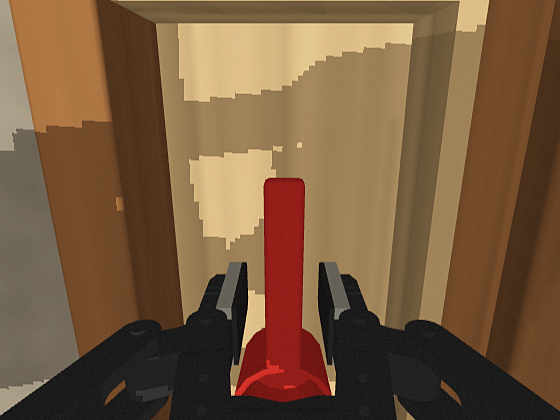

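The scoop is released and stands in the drawer at (285,280). I'll lift straight up and look.

servo_tool(plan=[0,0,0,0,0,-10,-0.3,0,0,0,0,0,-40,-0.3,0,0,0,0,0,-80,-0.3,0,0,0,0,0,-120,-0.3,0,0,0,0,0,-140,-1,0,0,0,0,0,-140,-1,0,0,0,0,0,-140,-1])

```text
time: 12.53
tool_pos: [0.5008, 0.1319, 0.1608]
ee_rot: [0.002, 0.685, 0.729, 0.002]
ft_force: [-0.6, 1.1, -0.6]
width: -0.0
```

```bash
python3 look.py w15|head -1; python3 -c "
from h import *
go([.385,.1165,.155],183.7)"
```

```text
[0.5008 0.1319 0.1608] -3.1526564129828554e-05 [-0.6  1.1 -0.6]
t 12.58 pos [0.5002 0.1318 0.1591] F [-0.1  0.4 -0.3] w 0.0003 j [ 0.21 -0.21  1.87 -0.    1.48  0.15]
rot [ 9.000e-02  1.100e-01 -9.011e+01] shift [  -8.  -116.     3.8]
```

View pics/w15.png

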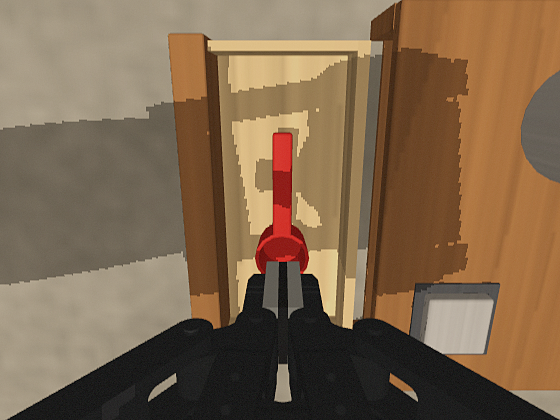

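The view shows the scoop standing inside the drawer, with the handle end at (283,133) and the cup at (283,245), clear of all the walls. Next I'll move in front of the drawer, turning so that the camera faces away from the riser.

servo_tool(plan=[0,0,-7,-4,-40,4,-1,0,0,-14,-8,-80,4,-1,0,0,-21,-8,-116,4,-1,0,0,-28,-8,-116,4,-1,0,0,-35,-8,-116,4,-1,0,0,-42,-8,-116,4,-1,0,0,-49,-8,-116,4,-1,0,0,-56,-8,-116,4,-1,0,0,-63,-8,-116,4,-1,0,0,-70,-8,-116,4,-1])

```text
time: 13.42
tool_pos: [0.3844, 0.1164, 0.1535]
ee_rot: [0.0, 0.14, 0.99, -0.0]
ft_force: [0.2, 0.4, -0.4]
width: -0.0001
```

```bash
python3 -c "
from h import *
go([.385,.1165,.016],183.7)"
```

```text
t 13.42 pos [0.3844 0.1164 0.1535] F [ 0.2  0.4 -0.4] w -0.0001 j [ 0.23 -0.49  2.09 -0.    1.55 -1.06]
rot [ -0.03   0.   -19.76] shift [ -0.5   0.3 137.5]
```

servo_tool(plan=[0,0,-7,-0.5,0,40,-1,0,0,-14,-0.5,0,80,-1,0,0,-19.8,-0.5,0,115,-1,0,0,-19.8,-0.5,0,132,-1,0,0,-19.8,-0.5,0,137,-1,0,0,-19.8,-0.5,0,137,-1,0,0,-19.8,-0.5,0,137,-1])

```text
time: 14.0
tool_pos: [0.3851, 0.1162, 0.0172]
ee_rot: [0.0, -0.032, 0.999, -0.0]
ft_force: [0.8, 0.2, 0.4]
width: 0.0
```

```bash
python3 - <<'E'
from h import *
go([.552,.1268,.016],183.7)
im=r.snapshot("scene");cv2.imwrite("pics/s16.png",cv2.resize(im[100:280,180:420],None,fx=3,fy=3))
E
```

```text
t 14.0 pos [0.3851 0.1162 0.0172] F [0.8 0.2 0.4] w 0.0 j [ 0.23 -0.38  2.24 -0.    1.28 -1.41]
rot [-0.04 -0.   -0.  ] shift [-167.2   -0.2    1.2]
```

View pics/s16.png

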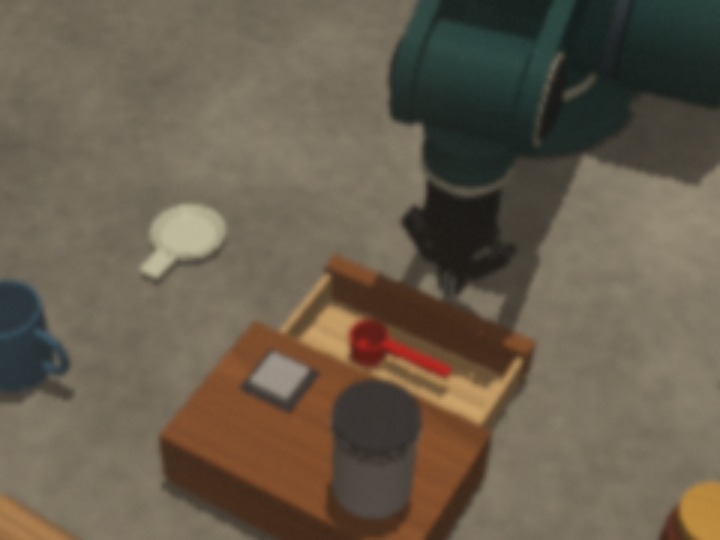

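The scoop stands level in the drawer and the fingers are in front of the drawer's face. I'll push slowly.

servo_tool(plan=[0,0,0,-15,0,0,-1,0,0,0,-25,0,0,-1,0,0,0,-32,0,0,-1,0,0,0,-36,0,0,-1,0,0,0,-40,0,0,-1,0,0,0,-45,0,0,-1,0,0,0,-50,0,0,-1,0,0,0,-55,0,0,-1,0,0,0,-60,0,0,-1,0,0,0,-65,0,0,-1])

```text
time: 14.88
tool_pos: [0.4508, 0.1205, 0.0179]
ee_rot: [0.001, -0.032, 0.999, -0.0]
ft_force: [-2.0, 0.2, 2.8]
width: -0.0
```

```bash
python3 - <<'E'
from h import *
go([.552,.1268,.016],183.7)
im=r.snapshot("scene");cv2.imwrite("pics/s17.png",cv2.resize(im[100:280,180:420],None,fx=3,fy=3))
E
```

```text
t 14.88 pos [0.4508 0.1205 0.0179] F [-2.   0.2  2.8] w -0.0 j [ 0.21 -0.21  2.11 -0.    1.24 -1.43]
rot [-0.03  0.07  0.01] shift [-101.4   -0.3    2. ]
```

View pics/s17.png

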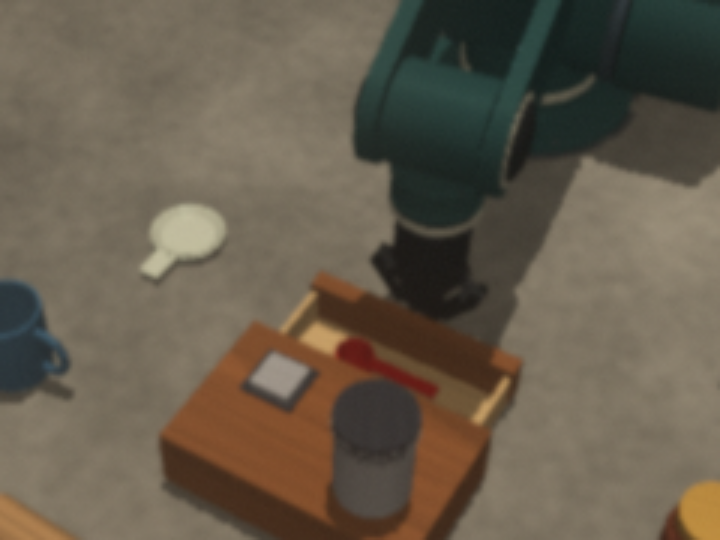

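servo_tool(plan=[0,0,0,-6,0,0,-1,0,0,0,-12,0,0,-1,0,0,0,-18,0,0,-1,0,0,0,-24,0,0,-1,0,0,0,-30,0,0,-1,0,0,0,-36,0,0,-1,0,0,0,-42,0,0,-1,0,0,0,-48,0,0,-1,0,0,0,-54,0,0,-1,0,0,0,-60,0,0,-1])

```text
time: 15.77
tool_pos: [0.5118, 0.1244, 0.0178]
ee_rot: [0.001, -0.032, 0.999, -0.0]
ft_force: [-4.0, -1.7, -2.9]
width: 0.0001
```

```bash
python3 - <<'E'
from h import *
go([.552,.1268,.016],183.7)
im=r.snapshot("scene");cv2.imwrite("pics/s18.png",cv2.resize(im[100:280,180:420],None,fx=3,fy=3))
E
```

```text
t 15.77 pos [0.5118 0.1244 0.0178] F [-4.  -1.7 -2.9] w 0.0001 j [ 0.19 -0.07  1.98 -0.    1.23 -1.44]
rot [-0.03  0.07 -0.  ] shift [-40.3  -0.2   1.9]
```

View pics/s18.png

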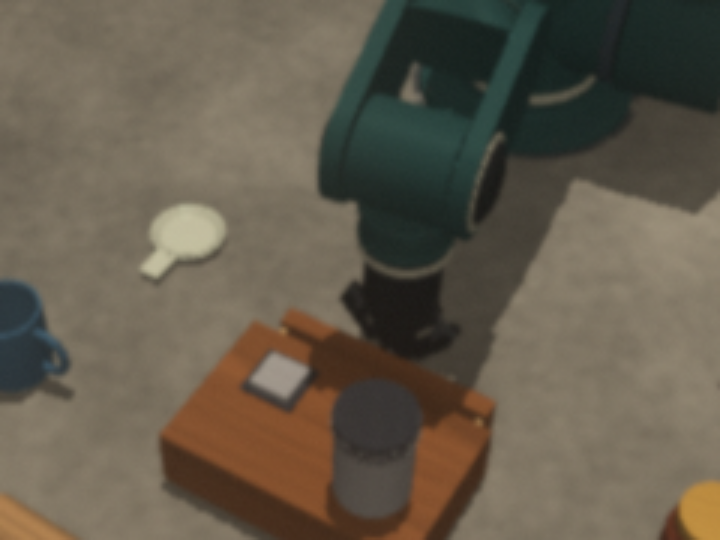

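servo_tool(plan=[0,0,0,-5,0,0,-1,0,0,0,-10,0,0,-1,0,0,0,-15,0,0,-1,0,0,0,-20,0,0,-1,0,0,0,-24,0,0,-1,0,0,0,-27,0,0,-1,0,0,0,-29,0,0,-1,0,0,0,-30,0,0,-1])

```text
time: 16.48
tool_pos: [0.5428, 0.1264, 0.018]
ee_rot: [0.001, -0.032, 0.999, -0.0]
ft_force: [-6.6, -1.3, -0.1]
width: 0.0003
```

servo_tool(plan=[0,0,0,-2,0,0,-1,0,0,0,-4,0,0,-1,0,0,0,-6,0,0,-1,0,0,0,-6,0,0,-1])

```text
time: 16.82
tool_pos: [0.5492, 0.1268, 0.018]
ee_rot: [0.001, -0.032, 0.999, -0.0]
ft_force: [-4.2, -1.3, -0.6]
width: -0.0002
```

servo_tool(plan=[0,0,0,-2,0,0,-1,0,0,0,-3,0,0,-1,0,0,0,-3,0,0,-1])

```text
time: 17.07
tool_pos: [0.5514, 0.127, 0.018]
ee_rot: [-0.0, -0.032, 0.999, -0.0]
ft_force: [-14.6, -2.2, 4.8]
width: -0.0004
```

servo_tool(plan=[0,0,0,-1.5,0,0,-1,0,0,0,-1.5,0,0,-1])

```text
time: 17.23
tool_pos: [0.5515, 0.127, 0.018]
ee_rot: [-0.002, -0.032, 0.999, -0.0]
ft_force: [-21.9, -3.6, 10.5]
width: -0.0004
```

The force rises with no further motion, so the drawer is at its inner stop. I'll back off slowly and check that it stays.

servo_tool(plan=[0,0,0,3,0,0,-1,0,0,0,6,0,0,-1,0,0,0,12,0,0,-1,0,0,0,25,0,0,-1,0,0,0,45,0,0,-1,0,0,0,65,0,0,-1,0,0,0,80,0,0,-1,0,0,0,80,0,0,-1])

```text
time: 17.9
tool_pos: [0.47, 0.1218, 0.0186]
ee_rot: [-0.002, -0.032, 0.999, -0.0]
ft_force: [-0.3, 0.2, 0.4]
width: 0.0002
```

```bash
python3 - <<'E'
from h import *
go([.38,.1165,.16],183.7)
im=r.snapshot("scene");cv2.imwrite("pics/s19.png",cv2.resize(im[100:280,180:420],None,fx=3,fy=3))
E
```

```text
t 17.9 pos [0.47   0.1218 0.0186] F [-0.3  0.2  0.4] w 0.0002 j [ 0.2  -0.16  2.06  0.    1.24 -1.43]
rot [-0.03 -0.21  0.02] shift [  90.7    0.4 -141.1]
```

View pics/s19.png

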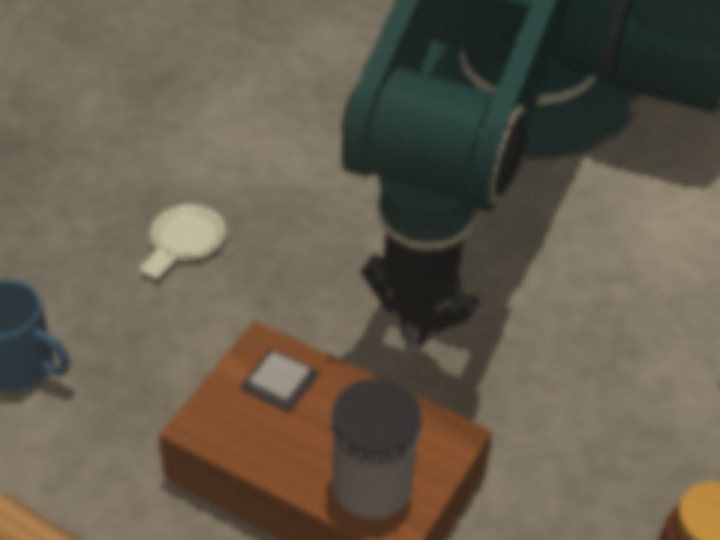

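The drawer stays shut and the plate is up. I'll back away and raise the arm, then verify from the top.

servo_tool(plan=[0,0,0,30,0,0,-1,0,0,0,60,0,-20,-1,0,0,0,80,0,-60,-1,0,0,0,80,40,-100,-1,0,0,0,80,80,-140,-1,0,0,0,80,120,-140,-1,0,0,0,80,160,-140,-1,0,0,0,80,200,-140,-1,0,0,0,80,200,-140,-1,0,0,0,80,200,-140,-1])

```text
time: 18.78
tool_pos: [0.3791, 0.3203, 0.1595]
ee_rot: [-0.001, -0.034, 0.999, 0.0]
ft_force: [-0.3, -0.4, 0.7]
width: 0.0002
```

```bash
python3 - <<'E'
from h import *
s=r.sense();print(s["time"],s["tool_pos"],s["ft_force"])
im=r.snapshot("top");cv2.imwrite("pics/t20.png",im)
E
```

```text
18.7833 [0.37911893 0.32032084 0.15954766] [-0.31031781 -0.36608873  0.67197771]
```

View pics/t20.png

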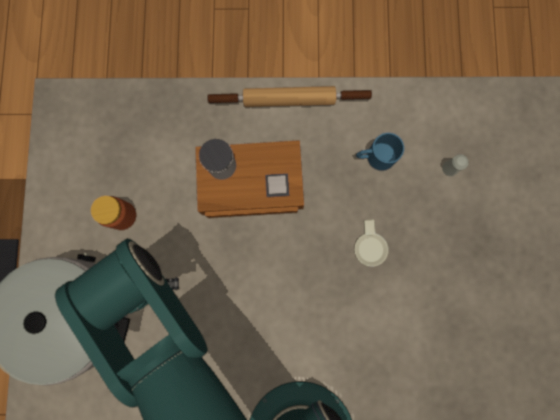

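The top view shows the drawer flush at rows 207-216, as at the start. The canister, mug, spoon rest and jar are at their original pixels. The wrist looks close to the pot from above, so I'll move away from it before handing in.

servo_tool(plan=[0,0,0,0,-40,-20,-1,0,0,0,0,-80,-40,-1,0,0,0,0,-120,-40,-1,0,0,0,0,-160,-40,-1,0,0,0,0,-200,-40,-1,0,0,0,0,-200,-40,-1,0,0,0,0,-200,-40,-1])

```text
time: 19.42
tool_pos: [0.3935, 0.1164, 0.1998]
ee_rot: [-0.0, -0.031, 1.0, 0.0]
ft_force: [-0.6, 0.5, 0.7]
width: -0.0002
```

```bash
python3 - <<'E'
from h import *
s=r.sense();print(s["time"],s["tool_pos"],s["ft_force"])
a=cv2.imread("pics/top0.png");b=r.snapshot("top");d=cv2.absdiff(a,b).max(2)
for n,(x0,y0,x1,y1) in dict(canister=(195,135,240,180),mug=(350,130,410,175),rest=(350,215,395,270),jar=(88,190,140,232),drawer=(196,195,306,222)).items(): print(n,(d[y0:y1,x0:x1]>40).mean().round(4))
cv2.imwrite("pics/s21.png",r.snapshot("scene"))
E
```

```text
19.4167 [0.39345939 0.11644846 0.19982648] [-0.64029686  0.4837555   0.70574005]
canister 0.0
mug 0.0
rest 0.0
jar 0.0
drawer 0.0
```

View pics/s21.png

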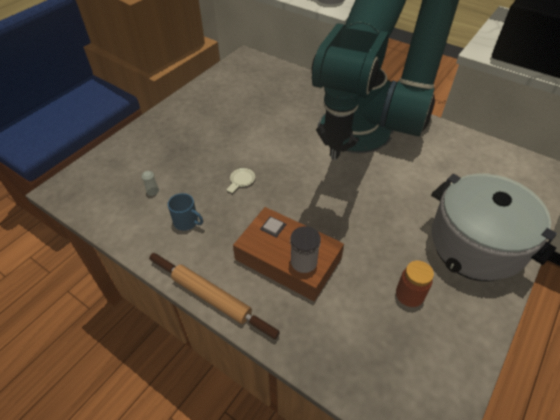

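The scene view shows the drawer shut, the arm clear of everything, and the rest of the counter as it was.

```bash
python3 -c "
from cell import r
print(r.hand_in())"
```

```text
the job is handed in; nothing more can be done
None
```

I pressed the plate and the drawer sprang out. I laid the scoop upright in the middle of the drawer, let go, and pushed the drawer back to its inner stop, where the latch caught. The job was handed in at 19.4 s of robot time.

**Last checks**
- **Drawer:** it stayed shut after I backed off. The final top picture showed no difference from the start around the drawer, canister, mug, spoon rest or jar.
- **Scoop:** the last view before closing showed it clear of all the walls. I couldn't see it once the drawer was shut.
- **Forces:** the highest wrist readings, about 23–25 N, came when I held the plate down and when I held the drawer at its stop. Both are well under the 120 N limit.

**One disagreement:** from the contact with the plate, the shut fingertips were about 4 mm behind the TCP, not 17 mm ahead as stated. I used the contact height and the pictures instead.

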